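Wipe the stones off the coffee sample plate

TASK

Take the scraper block by its grip, set it on the sorting plate behind the two stones and wipe both stones off the plate's open edge into the reject trough; do not touch the stones with the gripper. Then stand the scraper upright on its sole on the bare bench again.

Things in the scene. Friction and masses are not known exactly. Their poses are not given: they have to be found in the camera images.
- scraper: Oak scraper block standing on its dark rubber sole on the bench, near a bristle brush and a brass tube. Foot 120 mm long (its y), 32 mm thick (its x), 22 mm high; on it a plain upright grip 80 mm long (y), 24 mm thick (x), from 22 to 72 mm height. Same both ways round; about 0.18 kg. Origin: centre of the sole's underside, z up.
- plate: Fixed low blue station with grey metal sorting plate; origin at bench level under the sorting plate's centre, z up, x pointing over the open edge to the trough. Plate x +-100 mm, top at 45 mm; curbs 8 mm wide, 10 mm high, inner faces at y +-75 and, at the back, x -92 mm; none at x +100 mm, the open edge. Reject trough beyond: inside x 100 to 192, y +-75 mm, floor at 8 mm, walls to 34 mm height.
- stone_a: Loose flat brown-grey stone, 24 x 20 mm and 12.5 mm high, about 12 g, lying on the sorting plate. Origin: centre of its underside.
- stone_b: A second such stone, 24 x 20 mm and 12.5 mm high, beside the first (greater y along the open edge). Origin: centre of its underside.
There are look-alikes about, which are no part of the job. There is more than one size of the scraper; the job needs the middle-sized.

How it is judged:
By the outcome, as a careful person would: the job done as asked, in the order asked, and still so for the second after the job is handed in, with the robot touching nothing.
It also fails if it takes over 56 s, if anything falls off the work surface, if the arm or the gripper's body presses on something with over 40 N, if the wrist force passes 120 N, or if a joint passes its speed limit or range.

ROBOT

A 6-joint arm with a two-finger parallel gripper is mounted at the origin on the work surface. World frame = base frame: x ahead of the robot, y to its left, z up, the work surface at z = 0. Lengths are in m, angles in rad, forces in N, time in s.
With the tool pointing down it reaches from about 0.325 to 0.9 m from the base axis. Payload 6.1 kg.
Tool frame: the origin (TCP) lies at the very end of the fingers, on their centre line; the grasp point (between the pads) lies grasp_offset behind it (grasp_offset is the distance from the TCP to the grasp point, in m); z points along the fingers, y is the line along which they close (so a half turn about z gives the same grasp; the last joint's range is limited). The gripper opens to 85 mm and grips with 20 to 120 N. Pads are 22 mm wide; open, the fingers measure 114 mm over their backs; the gripper's body (76 mm by 85 mm) begins 54 mm behind the grasp point. The pads swing forward as they close: fully open they stand 13 mm farther back than shut.
Start: joints at [1.127, 0.22, 1.526, -0, 1.395, -0.126], TCP at [0.195, 0.594, 0.231] pointing down, gripper open.
Joint ranges: [-2.98, 2.98], [-0.91, 2.08], [0.09, 2.57], [-1.24, 4.39], [0.2, 2.65], [-2.68, 2.68]. Speed limits (rad/s): [2.57, 2.57, 3.01, 3.14, 3.14, 3.14].

INTERFACE

Orientations are given as a unit quaternion [w, x, y, z].
In Python, from station import read_state, capture, close_job, search_frame, cut_out, spot_point, grasp_offset gives the robot as it stands. The module is installed in compiled form; this text tells all that it offers.
- The arm moves only by the shell command python3 -m inch 'ROWS' [FORCE]. ROWS is JSON, a list of rows, each a list of 3 entries, a list of its own where there are three numbers: the shift along the tool's x, y, z each as a share of 4 cm, from -1 to 1, then the turn, a rotation vector about the tool's x, y, z each as a share of 0.12 rad, from -1 to 1, then the closure, from -1 (fully open) to 1 (shut). In form: [[[tx, ty, tz], [rx, ry, rz], jaw], ...]. A call has 1 to 10 rows; each row shifts and turns the commanded pose from where the row before left it, along the tool's axes as they then stand; what a row does not reach is not made up. A row lasts 1/12 s, in which the tool goes at most 41.7 mm and 7.16 degrees, less where a joint would pass 70% of its speed; a pose out of reach is approached as far as the arm can. A call with a number of a shift or a turn outside -1 to 1 is refused whole. A call with a gripper value outside its range is refused whole. The fingers move at their own pace and stop on an object; FORCE is the grip in N (left out, the last holds). Time passes only in rows, so rows that do not move let the fingers close. It gives the time, the measured TCP pose, the force, the opening and the grip force at its end, in the units of the state.
- read_state(): the state, without advancing time (a new reading comes with each control period).
- capture(name): name is "side" or "top" or "wrist"; returns a dict with "pixels" (420x560x3 uint8, red, green, blue), "vfov" (degrees; the focal length in pixels is half the picture's height over the tangent of half this angle, whatever the lens; pixels are square), "cx", "cy" (the principal point, pixels), "extrinsics" (4x4, takes a point from camera to world coordinates). Camera axes: x right, y down, z forward; pixel columns grow to the right and rows downward; lengths in m; the calibration is good to about 2 mm. A picture is of the moment at which its call begins. There is no depth.
- close_job(): hands the job in; it is judged then, once.
Trained networks look in the newest picture that a camera, given by its name, has taken for a name from the list of things; names that differ only in an ending like _2 or _b are one class to them, and where a whole thing is asked for, a point or a joint stands for the part that bears it (a point fixed in the world has none). Each returns a list of dicts, best first, with "p" (0 to 1); they miss things now and then, are a little off and sometimes report something else, mostly with a low value. They report only what shows in the picture. A call takes as long as a camera call. They do not tell look-alikes from the thing itself.
- search_frame(camera, name): "centre" ([column, row] in pixels, amid what is visible of it).
- cut_out(camera, name): "pixels" (420x560 bool, what is visible of it) and "centre" ([column, row] in pixels, amid what is visible of it).
- spot_point(camera, name): "centre" ([column, row] in pixels: a listed point, or the origin of a listed thing).
The state is a dict: "clock": time; "qpos": joint angles; "joint_velocities": joint speeds; "tau": joint torques, N m; "position": TCP position; "eef_rot": TCP orientation; "ft_force": force on the tool from outside, world axes, zero at the start; "wrist_torque": the same for the moment, N m; "finger_gap": finger opening in m; "gripper_force": force on a finger pad.
Only numpy, scipy, OpenCV 4.12 (cv2) and the standard library are available. Lean on these libraries where they do the work, as an engineer would, in place of code of your own. Each camera call takes 0.05 s, during which the arm holds its last target. There are 200 camera calls.

## Working session

There is one attempt and no reset: what is moved stays moved. The work goes in short steps, Python scripts to look and compute and a shell command to move; the robot and the scene stay as the last step left them, time stands still between calls to the robot, and variables do not carry over. Pictures are saved under pics/ and viewed, at most 13 in all, crops included, and the job is handed in when it is done.

```bash
mkdir -p pics
cat > h.py <<'E'
import numpy as np, cv2
from station import *
def ray(c,px):
    f=210/np.tan(np.radians(c["vfov"])/2)
    d=np.array([(px[0]-c["cx"])/f,(px[1]-c["cy"])/f,1]); E=np.array(c["extrinsics"])
    return E[:3,3],E[:3,:3]@d
def hit(c,px,z):
    o,d=ray(c,px); return o+d*(z-o[2])/d[2]
def proj(c,p):
    f=210/np.tan(np.radians(c["vfov"])/2)
    E=np.linalg.inv(np.array(c["extrinsics"])); q=E[:3,:3]@np.array(p)+E[:3,3]
    return f*q[0]/q[2]+c["cx"],f*q[1]/q[2]+c["cy"]
def save(c,n): cv2.imwrite("pics/"+n,c["pixels"][:,:,::-1])
E
python3 - <<'E'
from h import *
print(grasp_offset,read_state())
t=capture("top");s=capture("side");
cv2.imwrite("pics/a.png",cv2.resize(t["pixels"][:,:,::-1],(800,600)))
save(s,"b.png")
for cam,c in(("top",t),("side",s)):
  print(cam,np.round(c["extrinsics"],3).tolist(),c["vfov"])
  for n,z in(("scraper",0),("plate",0),("stone_a",.045)):
    for r in spot_point(cam,n): print("spot",n,np.round(r["centre"]),round(r["p"],2),np.round(hit(c,r["centre"],z),3))
    for r in search_frame(cam,n): print("find",n,np.round(r["centre"]),round(r["p"],2))
E
```

```text
0.0187 {'clock': 0.0, 'qpos': array([ 1.12687515e+00,  2.21235400e-01,  1.52762890e+00,  2.65673750e-05,
        1.39471050e+00, -1.26116978e-01]), 'joint_velocities': array([-0.00013993,  0.00017562,  0.00046596, -0.0006893 , -0.00097091,
        0.00051647]), 'tau': array([ 8.42685386e-04, -4.96867168e+01, -3.89415872e+01, -1.44144724e-04,
        1.04466584e-02,  8.14277286e-06]), 'position': array([0.19503953, 0.59313976, 0.23018409]), 'eef_rot': array([-2.91214132e-04,  1.58236468e-01,  9.87400748e-01, -9.47412764e-04]), 'ft_force': array([-0.02266771, -0.08194962, -0.05671717]), 'wrist_torque': array([-0.00672874,  0.01382392,  0.05078958]), 'gripper_force': 0.0, 'finger_gap': 0.08516990800539542}
top [[-0.018, -0.983, 0.185, 0.291], [-1.0, 0.017, -0.006, 0.098], [0.003, -0.185, -0.983, 0.955], [0.0, 0.0, 0.0, 1.0]] 51.91690130585004
spot scraper [229. 264.] 0.78 [0.352 0.197 0.   ]
spot scraper [223. 207.] 0.62 [0.481 0.211 0.   ]
spot scraper [142. 290.] 0.57 [0.299 0.388 0.   ]
find scraper [138. 290.] 0.79
find scraper [217. 205.] 0.7
find scraper [228. 262.] 0.66
spot plate [351. 157.] 0.86 [ 0.593 -0.084  0.   ]
find plate [378. 158.] 0.8
spot stone_a [381. 147.] 0.69 [ 0.6   -0.143  0.045]
spot stone_a [359. 166.] 0.61 [ 0.557 -0.092  0.045]
find stone_a [360. 169.] 0.62
find stone_a [381. 145.] 0.49
side [[0.765, -0.506, 0.398, 0.055], [-0.644, -0.601, 0.473, -0.347], [0.0, -0.618, -0.786, 0.839], [0.0, 0.0, 0.0, 1.0]] 47.4132976991475
spot scraper [150. 198.] 0.81 [0.291 0.374 0.   ]
spot scraper [258. 202.] 0.65 [0.472 0.207 0.   ]
spot scraper [218. 226.] 0.65 [0.362 0.209 0.   ]
find scraper [141. 184.] 0.86
find scraper [215. 226.] 0.77
spot plate [389. 258.] 0.7 [ 0.586 -0.086  0.   ]
find plate [412. 278.] 0.88
spot stone_a [385. 256.] 0.49 [ 0.555 -0.092  0.045]
spot stone_a [421. 256.] 0.46 [ 0.608 -0.138  0.045]
find stone_a [421. 258.] 0.59
find stone_a [387. 254.] 0.44
```

View pics/a.png

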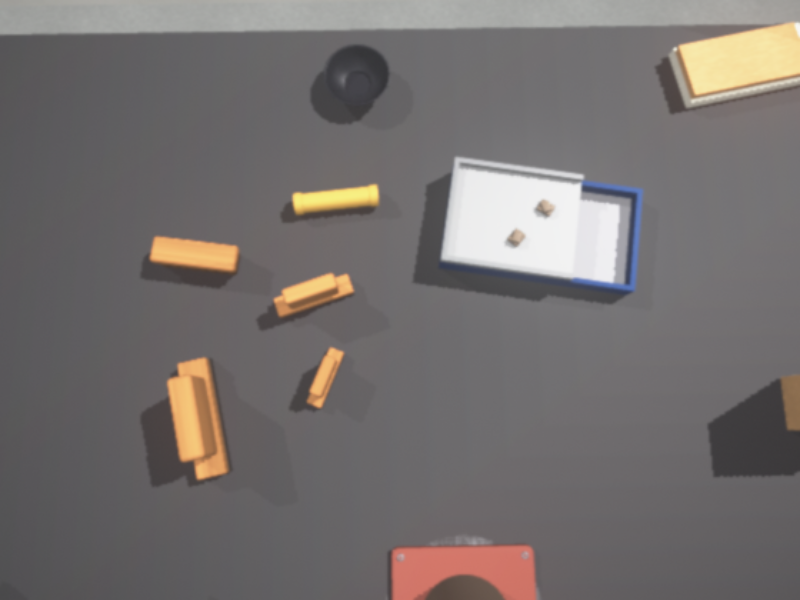

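View pics/b.png

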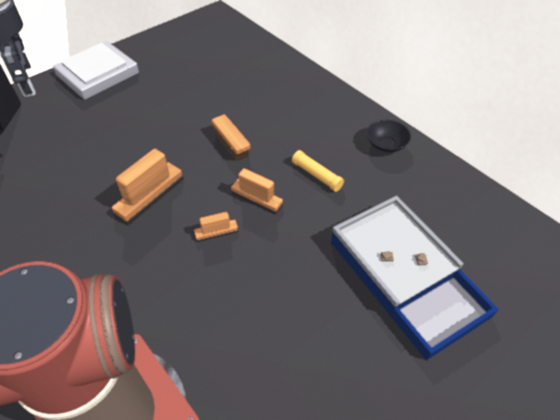

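The networks report three scrapers. In the top view (560 px wide) they are large at (138,290), middle at (217,205) and small at (228,262). The plain block at (136,178) and the tube are something else. The one at (217,205) fits as the middle size, so I'll check its length and confirm it in a crop.

Run:
```python
from h import *
t=capture("top")
for r in cut_out("top","scraper"):
    m=r["pixels"].astype(np.uint8); rect=cv2.minAreaRect(np.argwhere(m)[:,::-1].astype(np.float32))
    b=cv2.boxPoints(rect); P=np.array([hit(t,p,.011)[:2] for p in b])
    print(np.round(r["centre"]),round(r["p"],2),"sides",np.round(np.linalg.norm(P-np.roll(P,1,0),axis=1),3),"c",P.mean(0).round(3),b.round().tolist())
a=t["pixels"][120:245,180:350][:,:,::-1]; b=t["pixels"][95:220,300:470][:,:,::-1]
im=np.vstack([cv2.resize(a,None,fx=2.35,fy=2.35,interpolation=2),cv2.resize(b,None,fx=2.35,fy=2.35,interpolation=2)])
im=np.hstack([cv2.resize(a,None,fx=2.35,fy=2.35,interpolation=2),cv2.resize(b,None,fx=2.35,fy=2.35,interpolation=2)])
cv2.imwrite("pics/c.png",im);print(im.shape)
```

```text
[226. 263.] 0.94 sides [0.028 0.092 0.028 0.091] c [0.353 0.201] [[212.0, 281.0], [230.0, 242.0], [241.0, 247.0], [224.0, 286.0]]
[218. 204.] 0.85 sides [0.046 0.123 0.046 0.122] c [0.483 0.22 ] [[189.0, 204.0], [242.0, 187.0], [248.0, 206.0], [195.0, 223.0]]
[136. 289.] 0.62 sides [0.177 0.075 0.178 0.073] c [0.295 0.392] [[113.0, 255.0], [147.0, 249.0], [163.0, 330.0], [128.0, 337.0]]
(294, 800, 3)
```

View pics/c.png

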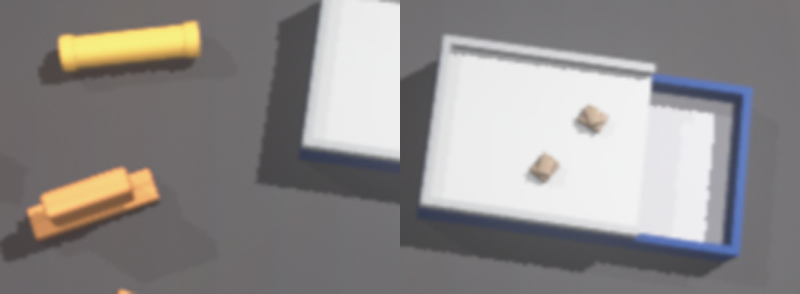

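```bash
cat > fit.py <<'E'
from h import *
from scipy.optimize import minimize, least_squares
T=lambda x,y,a,P:np.c_[P[:,0]*np.cos(a)-P[:,1]*np.sin(a)+x,P[:,0]*np.sin(a)+P[:,1]*np.cos(a)+y,P[:,2]]
box=lambda hx,hy,z0,z1:np.array([[i,j,k] for i in(-hx,hx) for j in(-hy,hy) for k in(z0,z1)])
FOOT,GRIP=box(.016,.06,0,.022),box(.012,.04,.022,.072)
def sil(c,p):
    m=np.zeros((420,560),np.uint8)
    for B in(FOOT,GRIP):
        q=np.array([proj(c,v) for v in T(*p,B)]); h=cv2.convexHull((q*16).astype(np.int32))
        cv2.fillConvexPoly(m,h,1,shift=4)
    return m>0
def fitscr(obs,p0):
    def cost(v):
        p=np.array(v)/[100,100,20]; return np.mean([1-(sil(c,p)&m).sum()/(sil(c,p)|m).sum() for c,m in obs])
    r=minimize(cost,np.array(p0)*[100,100,20],method="Nelder-Mead",options=dict(initial_simplex=np.array(p0)*[100,100,20]+np.array([[0,0,0],[1,0,0],[0,1,0],[0,0,2.]])))
    return r.x/[100,100,20],r.fun
E
python3 - <<'E'
from fit import *
t=capture("top");s=capture("side");obs=[]
for cam,c,g in(("top",t,(218,204)),("side",s,(257,192))):
    r=min(cut_out(cam,"scraper"),key=lambda r:np.hypot(*(np.array(r["centre"])-g))); print(r["centre"]); obs.append((c,r["pixels"]))
print("scr",fitscr(obs,(.477,.207,.2)),fitscr(obs[:1],(.477,.207,.2)))
M=np.array([[-.1,.083,.055],[.1,.083,.055],[.1,-.083,.055],[-.1,-.083,.055]])
px=np.array([[319.6,110.7],[408.5,123.1],[401.3,195.4],[308.5,183]])
f=lambda p:(np.array([proj(t,v) for v in T(*p,M)])-px).ravel()
r=least_squares(f,[.593,-.084,-1.68]);print("plate",r.x,r.fun.round(1))
x,y,a=r.x
for cam,c in(("top",t),("side",s)):
  for q in cut_out(cam,"stone_a"):
    w=hit(c,q["centre"],.05)[:2]-[x,y]; print("stone",cam,round(q["p"],2),np.array([w[0]*np.cos(a)+w[1]*np.sin(a),-w[0]*np.sin(a)+w[1]*np.cos(a)]).round(3))
im=s["pixels"][:,:,::-1].copy()
for P in(T(x,y,a,M),T(x,y,a,M*[1,75/83,45/55])):
  for v in P: cv2.circle(im,tuple(int(round(k)) for k in proj(s,v)),1,(0,0,255),-1)
im=np.hstack([cv2.resize(im[170:380,310:510],None,fx=2,fy=2,interpolation=2),cv2.resize(im[140:350,180:380],None,fx=2,fy=2,interpolation=2)]);cv2.imwrite("pics/d.png",im)
E
```

```text
[226.3, 265.2]
[255.1, 191.9]
scr (array([0.47277657, 0.21521753, 0.28719835]), np.float64(0.5367857142857143)) (array([0.477, 0.207, 0.2  ]), np.float64(1.0))
plate [ 0.58575661 -0.09206382 -1.73631042] [-0.8 -0.   0.1  0.2  0.3  0.4  0.4 -0.6]
stone top 0.55 [0.045 0.026]
stone top 0.47 [ 0.005 -0.031]
```

View pics/d.png

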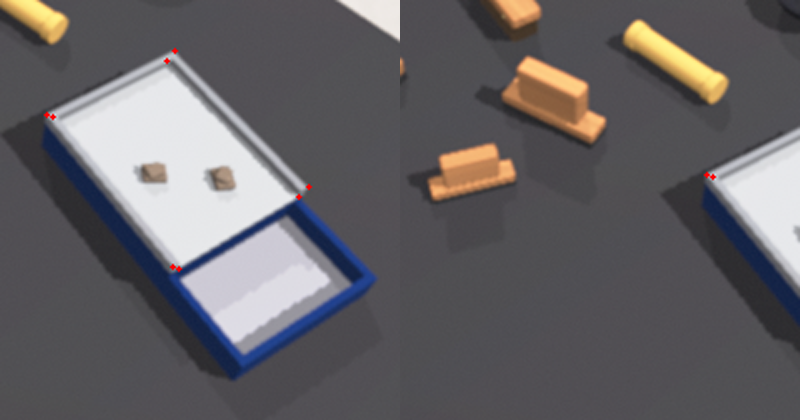

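The plate fit is good: the red projected corners sit on the plate's corners in the side view. That run's top mask was the small scraper, so I'll refit the middle one with both views.

Run:
```python
from fit import *
from scipy.spatial.transform import Rotation as R
t=capture("top");s=capture("side");obs=[]
for c,(x0,x1,y0,y1) in((t,(183,255,180,230)),(s,(226,290,160,215))):
    h=cv2.cvtColor(c["pixels"],cv2.COLOR_RGB2HSV); m=(h[...,0]<25)&(h[...,1]>110)&(h[...,2]>70)
    k=np.zeros_like(m);k[y0:y1,x0:x1]=1;m&=k
    obs.append((c,m));print(m.sum())
for i in range(2):print(fitscr(obs[i:i+1],(.477,.212,.28)))
p,e=fitscr(obs,(.477,.212,.28));print("scr",p,e)
st=read_state();w,x,y,z=st["eef_rot"];Rm=R.from_quat([x,y,z,w]);print(Rm.as_matrix().round(2).tolist())
a=p[2]
# tool y along scraper x (cos a, sin a)
ty=Rm.as_matrix()[:,1];cur=np.arctan2(ty[1],ty[0]);d=(a-cur+np.pi/2)%np.pi-np.pi/2
print("world yaw turn",d,"tool rz units",-d/.12)
print("shift tool units (no turn) to z .20",Rm.inv().apply(np.array([p[0],p[1],.2])-st["position"])/.04)
```

```text
944
1183
(array([0.47911098, 0.21801372, 0.30295875]), np.float64(0.13802559414990856))
(array([0.47797279, 0.21943123, 0.26942925]), np.float64(0.14833574529667148))
scr [0.47932014 0.21786437 0.2629469 ] 0.15344786191681264
[[-0.95, 0.31, 0.0], [0.31, 0.95, -0.0], [-0.0, -0.0, -1.0]]
world yaw turn -0.9900412989678636 tool rz units 8.25034415806553
shift tool units (no turn) to z .20 [-9.68094632 -6.70640483  0.78274732]
```

```bash
python3 -m inch '[[[-0.69,-0.48,0.05],[0,0,0],-1],[[-0.69,-0.48,0.05],[0,0,0],-1],[[-0.69,-0.48,0.05],[0,0,0],-1],[[-0.69,-0.48,0.05],[0,0,0],-1],[[-0.69,-0.48,0.05],[0,0,0],-1],[[-0.69,-0.48,0.05],[0,0,0],-1],[[-0.69,-0.48,0.05],[0,0,0],-1],[[-0.69,-0.48,0.05],[0,0,0],-1],[[-0.69,-0.48,0.05],[0,0,0],-1],[[-0.69,-0.48,0.05],[0,0,0],-1]]'
python3 -m inch '[[[-0.69,-0.48,0.05],[0,0,0],-1],[[-0.69,-0.48,0.05],[0,0,0],-1],[[-0.69,-0.48,0.05],[0,0,0],-1],[[-0.69,-0.48,0.05],[0,0,0],-1],[[0,0,0],[0,0,0.8],-1],[[0,0,0],[0,0,0.9],-1],[[0,0,0],[0,0,0.9],-1],[[0,0,0],[0,0,0.9],-1],[[0,0,0],[0,0,0.9],-1],[[0,0,0],[0,0,0.9],-1]]'
python3 -m inch '[[[0,0,0],[0,0,0.9],-1],[[0,0,0],[0,0,0.9],-1],[[0,0,0],[0,0,0.9],-1],[[0,0,0],[0,0,0.2],-1],[[0,0,0],[0,0,0],-1],[[0,0,0],[0,0,0],-1]]'
cat > rel.py <<'E'
from fit import *
from scipy.spatial.transform import Rotation as R
def rel(pos,yaw):
    st=read_state();w,x,y,z=st["eef_rot"];Rm=R.from_quat([x,y,z,w]);M=Rm.as_matrix()
    d=(yaw-np.arctan2(M[1,1],M[0,1])+np.pi/2)%np.pi-np.pi/2
    print("pos",st["position"].round(4),"toolz",M[:,2].round(3),"shift units",(Rm.inv().apply(np.array(pos)-st["position"])/.04).round(2),"rz units",round(-d/.12,2),"rx,ry fix",(np.cross(M[:,2],[0,0,-1])@M/.12).round(2),"F",st["ft_force"].round(1),"gap",st["finger_gap"],"t",st["clock"])
E
python3 - <<'E'
from rel import *
c=capture("wrist");t=capture("top")
for r in cut_out("wrist","scraper"): print(r["centre"],r["p"])
im=c["pixels"][:,:,::-1].copy()
for p,col in(((.479,.218,.263),(0,0,255)),((.479,.218,.295),(0,255,0))):
  for B in(FOOT,GRIP):
    for v in T(*p,B): cv2.circle(im,tuple(int(round(k)) for k in proj(c,v)),2,col,-1)
cv2.imwrite("pics/e.png",im)
rel((.479,.218,.03),.28)
E
```

```text
clock: 2.03
position: [0.3983, 0.3237, 0.2115]
eef_rot: [0.0, 0.158, 0.987, 0.0]
ft_force: [1.9, 0.6, -0.1]
finger_gap: 0.0853
gripper_force: 0.0
clock: 2.87
position: [0.4784, 0.2175, 0.2034]
eef_rot: [0.0, 0.461, 0.887, 0.0]
ft_force: [0.1, 0.1, -0.2]
finger_gap: 0.0852
gripper_force: 0.0
clock: 3.37
position: [0.4784, 0.2176, 0.2034]
eef_rot: [0.0, 0.605, 0.796, 0.0]
ft_force: [0.1, 0.5, -0.8]
finger_gap: 0.0854
gripper_force: 0.0
[159.2, 170.9] 0.97
[278.3, 180.9] 0.93
[180.0, 2.6] 0.76
pos [0.4784 0.2176 0.2033] toolz [ 0.  0. -1.] shift units [0.   0.02 4.33] rz units -0.08 rx,ry fix [ 0.  0. -0.] F [ 0.2 -0.1 -0.1] gap 0.08579083501319959 t 3.5167
```

View pics/e.png

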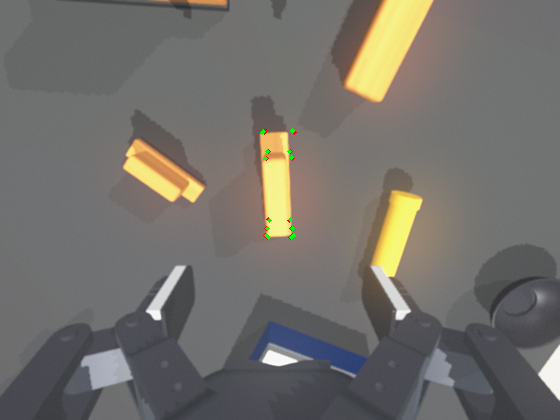

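Here the wrist view shows the scraper at (278,185) between the fingers, with the model about 3 px off in yaw. I'll refine that from this view.

Run:
```python
from rel import *
c=capture("wrist")
r=min(cut_out("wrist","scraper"),key=lambda r:abs(r["centre"][0]-278))
p,e=fitscr([(c,r["pixels"])],(.479,.218,.3));print(p,e)
rel((p[0],p[1],.03),p[2])
```

```text
[0.47593714 0.21762808 0.31469766] 0.08045977011494254
pos [0.4783 0.2176 0.2033] toolz [-0. -0. -1.] shift units [ 0.02 -0.06  4.33] rz units -0.37 rx,ry fix [-0.  0. -0.] F [0.4 0.6 0.5] gap 0.08548154218315039 t 3.6167
```

```bash
python3 -m inch '[[[0,-0.05,0],[0,0,-0.37],-1],[[0,0,0.6],[0,0,0],-1],[[0,0,0.6],[0,0,0],-1],[[0,0,0.6],[0,0,0],-1],[[0,0,0.6],[0,0,0],-1],[[0,0,0.6],[0,0,0],-1],[[0,0,0.6],[0,0,0],-1],[[0,0,0.4],[0,0,0],-1],[[0,0,0.25],[0,0,0],-1],[[0,0,0],[0,0,0],-1]]'
python3 -m inch '[[[0,0,0],[0,0,0],0.2],[[0,0,0],[0,0,0],0.4],[[0,0,0],[0,0,0],0.6],[[0,0,0],[0,0,0],1],[[0,0,0],[0,0,0],1],[[0,0,0],[0,0,0],1],[[0,0,0],[0,0,0],1],[[0,0,0],[0,0,0],1],[[0,0,0],[0,0,0],1],[[0,0,0],[0,0,0],1]]' 60
```

```text
clock: 4.45
position: [0.4746, 0.2165, 0.0309]
eef_rot: [-0.001, 0.588, 0.809, -0.002]
ft_force: [-0.3, -0.8, -0.0]
finger_gap: 0.0855
gripper_force: 0.0
clock: 5.28
position: [0.4772, 0.2173, 0.0343]
eef_rot: [0.0, 0.588, 0.809, 0.001]
ft_force: [-0.7, -0.9, 6.1]
finger_gap: 0.0233
gripper_force: 59.4
```

```bash
python3 -m inch '[[[0,0,-0.2],[0,0,0],1],[[0,0,-0.4],[0,0,0],1],[[0,0,-0.6],[0,0,0],1],[[0,0,-0.6],[0,0,0],1],[[0,0,-0.6],[0,0,0],1],[[0,0,-0.6],[0,0,0],1],[[0,0,-0.4],[0,0,0],1],[[0,0,-0.2],[0,0,0],1],[[0,0,0],[0,0,0],1],[[0,0,0],[0,0,0],1]]'
python3 - <<'E'
from rel import *
rel((.594,-.043,.15),-1.736)
E
```

```text
clock: 6.12
position: [0.4761, 0.217, 0.1768]
eef_rot: [-0.0, 0.588, 0.809, -0.0]
ft_force: [-0.8, -0.6, -1.5]
finger_gap: 0.0234
gripper_force: 59.0
pos [0.4761 0.217  0.1768] toolz [-0. -0. -1.] shift units [-7.09  0.8   0.67] rz units -9.1 rx,ry fix [-0.  0.  0.] F [-0.8 -0.6 -1.5] gap 0.02344037761298494 t 6.1167
```

```bash
python3 -m inch '[[[-0.3,0.03,0],[0,0,0],1],[[-0.6,0.07,0],[0,0,0],1],[[-0.75,0.08,0],[0,0,0],1],[[-0.75,0.08,0],[0,0,0],1],[[-0.75,0.09,0],[0,0,0],1],[[-0.75,0.09,0],[0,0,0],1],[[-0.75,0.09,0],[0,0,0],1],[[-0.75,0.09,0],[0,0,0],1],[[-0.75,0.08,0],[0,0,0],1],[[-0.6,0.07,0],[0,0,0],1]]'
python3 -m inch '[[[-0.3,0.03,0],[0,0,-0.3],1],[[0,0,0],[0,0,-0.6],1],[[0,0,0],[0,0,-0.8],1],[[0,0,0],[0,0,-0.9],1],[[0,0,0],[0,0,-0.9],1],[[0,0,0],[0,0,-0.9],1],[[0,0,0],[0,0,-0.9],1],[[0,0,0],[0,0,-0.9],1],[[0,0,0],[0,0,-0.9],1],[[0,0,0],[0,0,-0.8],1]]'
python3 -m inch '[[[0,0,0],[0,0,-0.7],1],[[0,0,0],[0,0,-0.5],1],[[0,0,0],[0,0,0],1],[[0,0,0],[0,0,0],1],[[0,0,0],[0,0,0],1]]'
python3 - <<'E'
from rel import *
t=capture("top");s=capture("side");w=capture("wrist")
im=np.hstack([t["pixels"][80:230,280:460],s["pixels"][120:270,300:480]])[:,:,::-1]
im=np.vstack([cv2.resize(im,(720,300),interpolation=2),np.hstack([cv2.resize(w["pixels"],(400,300)),np.zeros((300,320,3),np.uint8)])[:,:,::-1]])
cv2.imwrite("pics/f.png",im)
rel((.594,-.043,.079),-1.736)
x,y,a=.586,-.092,-1.736
for cam,c in(("top",t),("side",s),("wrist",w)):
  for q in search_frame(cam,"stone_a"):
    v=hit(c,q["centre"],.05)[:2]-[x,y]; print("stone",cam,round(q["p"],2),np.array([v[0]*np.cos(a)+v[1]*np.sin(a),-v[0]*np.sin(a)+v[1]*np.cos(a)]).round(3))
E
```

```text
clock: 6.95
position: [0.5885, -0.0331, 0.1751]
eef_rot: [-0.001, 0.589, 0.808, -0.001]
ft_force: [0.8, -0.6, -2.6]
finger_gap: 0.0234
gripper_force: 58.9
clock: 7.78
position: [0.5925, -0.0419, 0.1749]
eef_rot: [-0.002, 0.152, 0.988, -0.0]
ft_force: [-0.4, -0.1, -1.7]
finger_gap: 0.0229
gripper_force: 58.9
clock: 8.2
position: [0.5932, -0.0416, 0.1761]
eef_rot: [-0.001, 0.084, 0.996, 0.0]
ft_force: [-0.3, 0.5, -1.1]
finger_gap: 0.0232
gripper_force: 58.9
pos [ 0.5936 -0.0414  0.177 ] toolz [-0.001  0.    -1.   ] shift units [-0.02 -0.04  2.45] rz units -0.01 rx,ry fix [-0. -0. -0.] F [-0.2 -0.1 -1.2] gap 0.023257695887643103 t 8.35
stone side 0.57 [0.045 0.026]
stone side 0.46 [ 0.01  -0.032]
stone wrist 0.87 [ 0.01  -0.033]
stone wrist 0.64 [0.049 0.022]
```

View pics/f.png

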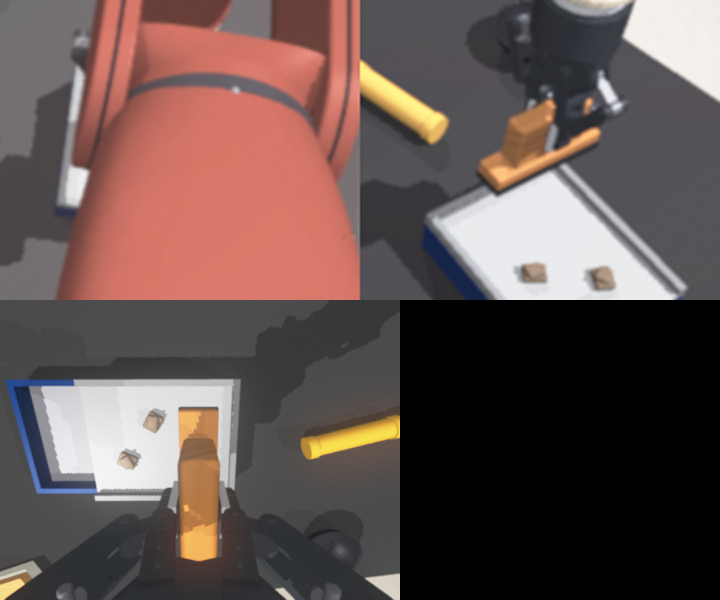

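The stones sit at plate x≈0.01 and 0.047, and the scraper is square to the plate behind them. Next I'll lower it.

```bash
python3 -m inch '[[[0,-0.04,0.2],[0,0,0],1],[[0,0,0.35],[0,0,0],1],[[0,0,0.4],[0,0,0],1],[[0,0,0.4],[0,0,0],1],[[0,0,0.4],[0,0,0],1],[[0,0,0.25],[0,0,0],1],[[0,0,0.15],[0,0,0],1],[[0,0,0.1],[0,0,0],1],[[0,0,0],[0,0,0],1],[[0,0,0],[0,0,0],1]]'
python3 -m inch '[[[0,0,0.07],[0,0,0],1],[[0,0,0.05],[0,0,0],1],[[0,0,0],[0,0,0],1],[[0,0,0],[0,0,0],1]]'
python3 - <<'E'
from fit import *
s=capture("side");w=capture("wrist")
rs=read_state();print(rs["position"],rs["ft_force"])
im=w["pixels"][:,:,::-1].copy()
for v in T(.594,-.043,-1.736,np.vstack([FOOT,GRIP])+[0,0,.045]): cv2.circle(im,tuple(int(round(k)) for k in proj(w,v)),2,(0,0,255),-1)
i2=s["pixels"][:,:,::-1].copy()
for v in T(.594,-.043,-1.736,np.vstack([FOOT,GRIP])+[0,0,.045]): cv2.circle(i2,tuple(int(round(k)) for k in proj(s,v)),1,(0,0,255),-1)
cv2.imwrite("pics/g.png",np.hstack([cv2.resize(im,(480,360)),cv2.resize(i2[160:340,310:460],(300,360))]))
E
```

```text
clock: 9.33
position: [0.594, -0.043, 0.0879]
eef_rot: [0.0, 0.083, 0.997, -0.0]
ft_force: [1.0, 0.6, -1.1]
finger_gap: 0.0234
gripper_force: 59.0
clock: 9.67
position: [0.5936, -0.0429, 0.0827]
eef_rot: [0.0, 0.083, 0.997, -0.0]
ft_force: [0.8, -0.4, -1.5]
finger_gap: 0.0232
gripper_force: 59.0
[ 0.59364561 -0.04288016  0.08267943] [-0.613695    0.60237403 -1.42927106]
```

View pics/g.png

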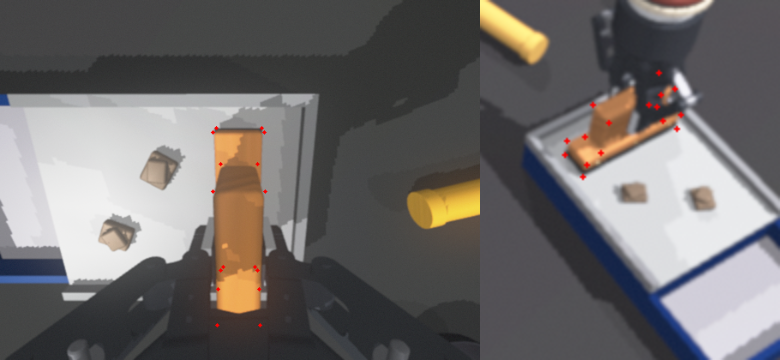

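The scraper matches the model but still hovers about 4 mm above the plate. I'll lower it to contact.

```bash
python3 -m inch '[[[0,0,0.05],[0,0,0],1],[[0,0,0.04],[0,0,0],1],[[0,0,0],[0,0,0],1],[[0,0,0],[0,0,0],1]]'
python3 -m inch '[[[0,0,0.025],[0,0,0],1],[[0,0,0],[0,0,0],1],[[0,0,0],[0,0,0],1]]'
```

```text
clock: 10.1
position: [0.5939, -0.043, 0.0793]
eef_rot: [0.0, 0.083, 0.997, -0.0]
ft_force: [-0.4, -0.5, 1.1]
finger_gap: 0.0236
gripper_force: 59.2
clock: 10.35
position: [0.5939, -0.043, 0.0793]
eef_rot: [0.0, 0.083, 0.997, -0.0]
ft_force: [-4.6, 0.0, 9.0]
finger_gap: 0.023
gripper_force: 60.1
```

```bash
python3 -m inch '[[[0,-0.05,-0.01],[0,0,0],1],[[0,-0.12,0],[0,0,0],1],[[0,-0.12,0],[0,0,0],1],[[0,-0.12,0],[0,0,0],1],[[0,-0.12,0],[0,0,0],1],[[0,-0.12,0],[0,0,0],1],[[0,-0.12,0],[0,0,0],1],[[0,-0.12,0],[0,0,0],1],[[0,-0.12,0],[0,0,0],1],[[0,-0.12,0],[0,0,0],1]]'
python3 -m inch '[[[0,-0.12,0],[0,0,0],1],[[0,-0.12,0],[0,0,0],1],[[0,-0.12,0],[0,0,0],1],[[0,-0.12,0],[0,0,0],1],[[0,-0.12,0],[0,0,0],1],[[0,-0.12,0],[0,0,0],1],[[0,-0.12,0],[0,0,0],1],[[0,-0.12,0],[0,0,0],1],[[0,-0.12,0],[0,0,0],1],[[0,-0.05,0],[0,0,0],1]]'
python3 - <<'E'
from fit import *
s=capture("side");w=capture("wrist")
cv2.imwrite("pics/i.png",np.hstack([cv2.resize(w["pixels"],(480,360)),cv2.resize(s["pixels"][190:370,340:490],(300,360))])[:,:,::-1])
E
```

```text
clock: 11.18
position: [0.587, -0.0874, 0.0793]
eef_rot: [0.001, 0.083, 0.997, 0.0]
ft_force: [-0.4, 2.4, 6.3]
finger_gap: 0.0231
gripper_force: 60.0
clock: 12.02
position: [0.5795, -0.1324, 0.0793]
eef_rot: [0.001, 0.083, 0.997, 0.0]
ft_force: [0.7, 3.6, 5.6]
finger_gap: 0.0239
gripper_force: 60.0
```

View pics/i.png

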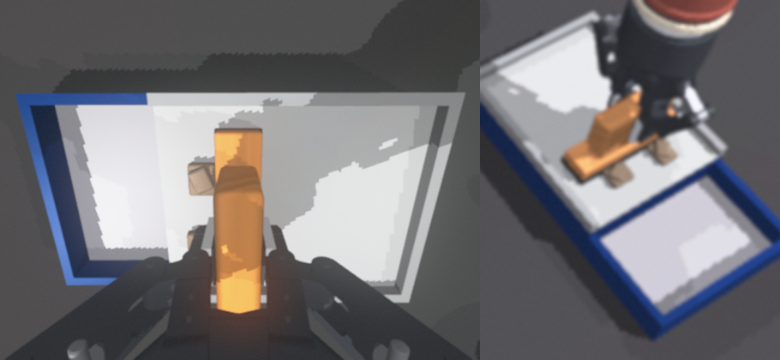

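Both stones are held against the scraper's face, with about 57 mm still to go. I'll push on.

```bash
python3 -m inch '[[[0,-0.12,-0.01],[0,0,0],1],[[0,-0.15,0],[0,0,0],1],[[0,-0.15,0],[0,0,0],1],[[0,-0.15,0],[0,0,0],1],[[0,-0.15,0],[0,0,0],1],[[0,-0.15,0],[0,0,0],1],[[0,-0.15,0],[0,0,0],1],[[0,-0.15,0],[0,0,0],1],[[0,-0.15,0],[0,0,0],1],[[0,-0.12,0],[0,0,0],1]]'
python3 -m inch '[[[0,0,0],[0,0,0],1],[[0,0,0],[0,0,0],1],[[0,0,0],[0,0,0],1]]'
python3 - <<'E'
from fit import *
s=capture("side");w=capture("wrist")
cv2.imwrite("pics/j.png",np.hstack([cv2.resize(w["pixels"],(480,360)),cv2.resize(s["pixels"][190:370,340:490],(300,360))])[:,:,::-1])
E
```

```text
clock: 12.95
position: [0.5695, -0.1894, 0.0793]
eef_rot: [0.001, 0.083, 0.997, 0.0]
ft_force: [0.5, 4.2, 5.6]
finger_gap: 0.0232
gripper_force: 60.1
clock: 13.2
position: [0.5694, -0.1902, 0.0793]
eef_rot: [0.001, 0.083, 0.997, -0.001]
ft_force: [0.8, -0.6, 5.6]
finger_gap: 0.0233
gripper_force: 59.9
```

View pics/j.png

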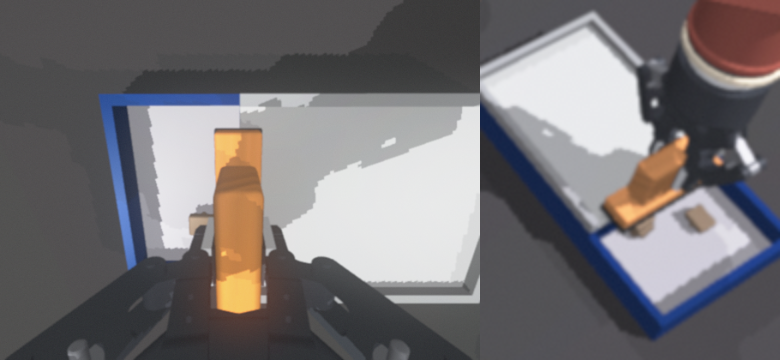

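Both stones look to be in the trough. I'll lift the scraper and carry it to clear bench around (0.43, 0.07).

```bash
python3 -m inch '[[[0,0,-0.1],[0,0,0],1],[[0,0,-0.2],[0,0,0],1],[[0,0,-0.4],[0,0,0],1],[[0,0,-0.5],[0,0,0],1],[[0,0,-0.5],[0,0,0],1],[[0,0,-0.4],[0,0,0],1],[[0,0,-0.2],[0,0,0],1],[[0.1,0.13,0],[0,0,0],1],[[0.3,0.4,0],[0,0,0],1],[[0.4,0.52,0],[0,0,0],1]]'
python3 -m inch '[[[0.4,0.52,0],[0,0,0],1],[[0.4,0.52,0],[0,0,0],1],[[0.4,0.52,0],[0,0,0],1],[[0.4,0.52,0],[0,0,0],1],[[0.4,0.52,0],[0,0,0],1],[[0.4,0.52,0],[0,0,0],1],[[0.4,0.52,0],[0,0,0],1],[[0.4,0.52,0],[0,0,0],1],[[0.4,0.52,0],[0,0,0],1],[[0.2,0.2,0],[0,0,0],1]]'
python3 -m inch '[[[0,0,0],[0,0,0],1],[[0,0,0],[0,0,0],1],[[0,0,0],[0,0,0],1]]'
python3 - <<'E'
from rel import *
rel((.43,.07,.0343),-1.736)
s=capture("side");c=capture("top")
im=np.hstack([cv2.resize(c["pixels"][90:290,220:460],(480,400),interpolation=2),cv2.resize(s["pixels"][160:360,340:500],(320,400),interpolation=2)])
cv2.imwrite("pics/k.png",im[:,:,::-1])
x,y,a=.586,-.092,-1.736
for cam,c in(("top",c),("side",s)):
  for q in search_frame(cam,"stone_a"):
    v=hit(c,q["centre"],.014)[:2]-[x,y]; print("stone",cam,round(q["p"],2),np.array([v[0]*np.cos(a)+v[1]*np.sin(a),-v[0]*np.sin(a)+v[1]*np.cos(a)]).round(3))
E
```

```text
clock: 14.13
position: [0.5436, -0.1424, 0.1694]
eef_rot: [-0.001, 0.084, 0.997, 0.0]
ft_force: [0.1, 0.9, -0.7]
finger_gap: 0.0233
gripper_force: 58.9
clock: 14.97
position: [0.4239, 0.0777, 0.169]
eef_rot: [-0.002, 0.082, 0.997, 0.0]
ft_force: [0.4, 0.1, -1.4]
finger_gap: 0.0232
gripper_force: 59.1
clock: 15.22
position: [0.4269, 0.0748, 0.1704]
eef_rot: [-0.0, 0.083, 0.997, -0.0]
ft_force: [0.2, -0.4, 0.0]
finger_gap: 0.0236
gripper_force: 59.1
pos [0.4269 0.0748 0.1704] toolz [-0.    -0.001 -1.   ] shift units [-0.1 -0.1  3.4] rz units -0.0 rx,ry fix [-0. -0. -0.] F [ 0.2 -0.4  0. ] gap 0.023592291098294593 t 15.2167
stone top 0.63 [ 0.114 -0.028]
stone top 0.44 [0.137 0.033]
stone side 0.47 [0.132 0.036]
```

View pics/k.png

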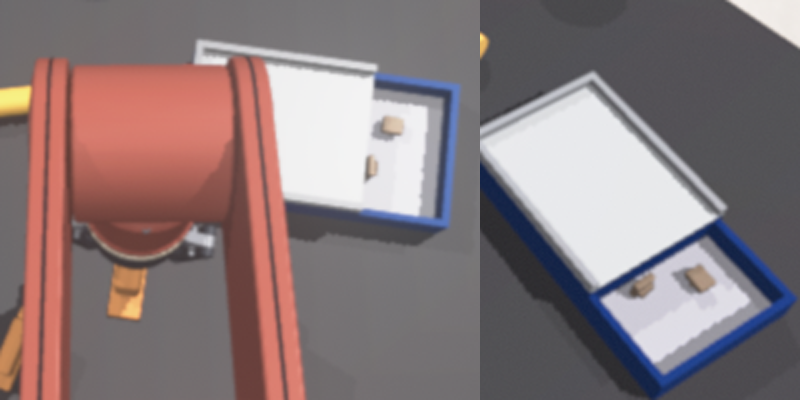

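Both stones are in the trough, at (393,126) and (371,167) in the left panel, and the plate is clear. I'll lower the scraper now.

```bash
python3 -m inch '[[[0,0,0.2],[0,0,0],1],[[0,0,0.4],[0,0,0],1],[[0,0,0.5],[0,0,0],1],[[0,0,0.5],[0,0,0],1],[[0,0,0.5],[0,0,0],1],[[0,0,0.5],[0,0,0],1],[[0,0,0.4],[0,0,0],1],[[0,0,0.2],[0,0,0],1],[[0,0,0],[0,0,0],1],[[0,0,0],[0,0,0],1]]'
python3 -m inch '[[[0,0,0.08],[0,0,0],1],[[0,0,0.06],[0,0,0],1],[[0,0,0.04],[0,0,0],1],[[0,0,0],[0,0,0],1],[[0,0,0],[0,0,0],1]]'
```

```text
clock: 16.25
position: [0.4266, 0.0752, 0.0425]
eef_rot: [-0.0, 0.083, 0.997, -0.0]
ft_force: [-0.3, 0.4, -1.4]
finger_gap: 0.0231
gripper_force: 59.1
clock: 16.67
position: [0.4269, 0.0754, 0.0358]
eef_rot: [0.0, 0.083, 0.997, 0.0]
ft_force: [0.2, 0.5, -1.4]
finger_gap: 0.023
gripper_force: 59.1
```

```bash
python3 -m inch '[[[0,0,0.03],[0,0,0],1],[[0,0,0.02],[0,0,0],1],[[0,0,0],[0,0,0],1],[[0,0,0],[0,0,0],1]]'
```

```text
clock: 17.0
position: [0.4272, 0.0754, 0.0343]
eef_rot: [0.0, 0.083, 0.997, -0.0]
ft_force: [-2.6, -0.4, 5.4]
finger_gap: 0.0232
gripper_force: 59.9
```

Contact at 5.4 N. I'll open the gripper, then rise.

```bash
python3 -m inch '[[[0,0,0],[0,0,0],0.4],[[0,0,0],[0,0,0],0.3],[[0,0,0],[0,0,0],0.1],[[0,0,0],[0,0,0],-0.2],[[0,0,0],[0,0,0],-0.5],[[0,0,0],[0,0,0],-1],[[0,0,0],[0,0,0],-1],[[0,0,0],[0,0,0],-1],[[0,0,0],[0,0,0],-1],[[0,0,0],[0,0,0],-1]]'
python3 -m inch '[[[0,0,-0.2],[0,0,0],-1],[[0,0,-0.4],[0,0,0],-1],[[0,0,-0.5],[0,0,0],-1],[[0,0,-0.5],[0,0,0],-1],[[0,0,-0.5],[0,0,0],-1],[[0,0,-0.5],[0,0,0],-1],[[0,0,-0.5],[0,0,0],-1],[[0,0,-0.3],[0,0,0],-1],[[0,0,0],[0,0,0],-1],[[0,0,0],[0,0,0],-1]]'
python3 - <<'E'
from h import *
s=capture("side");w=capture("wrist")
cv2.imwrite("pics/l.png",np.hstack([cv2.resize(w["pixels"],(480,360)),cv2.resize(s["pixels"][170:370,210:377],(300,360))])[:,:,::-1])
E
```

```text
clock: 17.83
position: [0.4267, 0.0754, 0.0335]
eef_rot: [-0.0, 0.083, 0.997, -0.0]
ft_force: [-0.2, 0.5, 0.6]
finger_gap: 0.0854
gripper_force: 0.0
clock: 18.67
position: [0.4273, 0.0754, 0.1704]
eef_rot: [0.001, 0.083, 0.997, 0.0]
ft_force: [1.0, -0.1, -0.1]
finger_gap: 0.0851
gripper_force: 0.0
```

View pics/l.png

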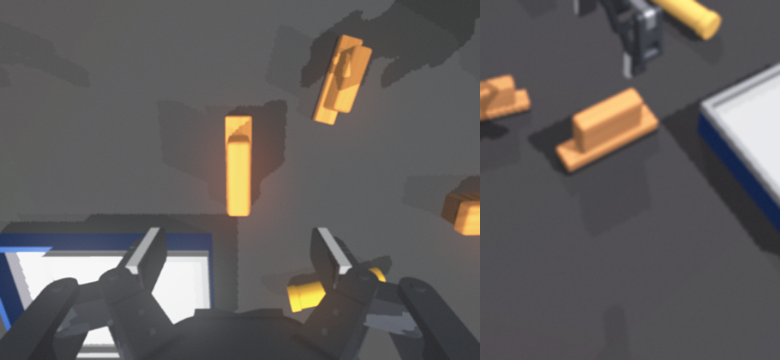

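The scraper stands upright on the bare bench, at (238,165) in the wrist panel, and the gripper is clear of it.

```bash
python3 -c "from station import *; print(close_job())"
```

```text
the job is handed in; nothing more can be done
None
```

I wiped both stones off the plate into the reject trough with the middle-sized scraper, stood it upright on its sole on the bare bench, and handed the job in at about 19 s; no verdict came back.

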